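# File a record case under the weighted arm

### The job

Take the record case with the red tab out of the rack and lay it flat on the desk, ruled face up, and let go of it. Then pick it up again and slide it under the weighted arm of the grey holder, on top of the cases already there, until it is fully home against the back stop, ruled face up and red tab sticking out of the open front. Leave the blue-tab case in the rack, the two filed cases in the holder and the other things on the desk where they are.

Things in the scene. Friction and masses are not known exactly. Their poses are not given: they have to be found in the camera images.
- case_red: rigid white record case, red tab, 140 x 60 x 10 mm, about 60 g, loose. Origin at its centre; x along the length away from the tab (the 18 mm red band at the -x end), y along the width, z out of the ruled face (back plain grey). Starts on a long edge in a rack slot, ruled face to the robot, tab to the robot's left. It can stand on that edge on the desk; a push at the top topples it
- case_red_tab (a point): centre of the red tab, 61 mm from the case's centre. In the rack the case's lower edge is 5 mm and its top edge 65 mm above the desk; it lifts straight out
- case_blue: the same case with a blue tab, standing the same way round in the other rack slot; must stay there
- rack: fixed plywood rack, 124 x 156 mm, floor 5 mm thick, origin under its centre; slots along its y at x = -37.5 and +37.5 mm. Each slot is 12.4 mm wide between cheeks 22 mm tall (tops 27 mm above the desk) at y = -65 to -25 and 25 to 65 mm. The desk between rack and holder, on the robot's side (about x 0.40 to 0.50, y 0 to 0.15 m), is always free
- holder: fixed grey holder, origin on the desk under its bay; x from the open front to the back stop, cases slide in along +x. Floor 5 mm thick, x = -52 to 54 mm. Stop's inner face at x = 50 mm, 42 mm high. Side rails 40 mm high, inner faces y = +-33 mm, flared to +-39 mm at the mouth (x = -50 mm). Two cases inside: pile top 25 mm above the desk; cases at home stick 40 mm out
- holder_home (a point): in the holder, at (-20, 0, 30) mm of its frame: where the centre of the red-tab case is when fully home on the two filed cases (its x along the holder's x)
- pile_low: case with a green tab, the lower one filed in the holder, same size and frame, tab out of the front, about 1 mm off the back stop
- pile_top: case with a yellow tab, the upper one filed in the holder, same size and frame, tab out of the front, about 1 mm off the back stop
- press_arm (a joint): angle of the steel arm weighing on the pile (about 2 N), hinged at (66, 0, 36) mm of the holder: 0 on two cases, about 0.15 on three, up to 1.2; it falls back by itself. In front of its roller a nose plate slopes up at 25 degrees to x = -42, z = 43 mm: a case pushed level along the pile lifts the arm by it and passes under, with a few newtons
- press_pad (a point): lowest point of the arm's roller (8 mm radius, 52 mm wide), which presses on the pile at x = 0 of the holder
- dropper: small brown dropper bottle, 102 mm tall, loose, behind the work; origin under its centre
- rubber_stamp: wooden rubber stamp, 70 mm tall, loose, behind the work; origin under its centre
- temp_logger: cream temperature logger, 52 x 82 x 17 mm, lying loose to the left; origin under its centre
Things that resemble listed ones, but are neither listed nor needed, are in the scene too. What is shaped like the case_red but brown is not meant.

How it is judged (in metres and radians):
On the way:
1. the red-tab case lies flat on the desk, ruled face up, let go of (height (world z) of case_red below 0.012 m and angle between case_red's own z axis and vertical below 0.12 rad and contact force between case_red and the fingers below 0.1 N), for 0.2 s.
At the end, for the whole second after the job is handed in: The red-tab case lies at rest on the two filed cases, flat, ruled face up, within 6 mm of the back stop (8 mm with sideways), tab out at the front, the arm pressing on it; filed cases within 12 mm of the stop below it; the blue-tab case within 20 mm of its start (x of case_red in the frame of holder above -0.026 m and horizontal distance between case_red and holder_home below 0.008 m and z of case_red in the frame of holder between 0.0265 and 0.034 m and angle between case_red's own z axis and vertical below 0.08 rad and x of case_red_tab in the frame of holder below -0.07 m and contact force between press_arm and case_red above 0.4 N and linear speed of case_red below 0.02 m/s and x of each of pile_low, pile_top in the frame of holder above -0.032 m and z of pile_top in the frame of holder below 0.024 m and distance of case_blue from where it was at the start of the episode below 0.02 m); the robot touches nothing.
It fails at once if the blue-tab case is taken out of its slot or knocked over (distance of case_blue from where it was at the start of the episode above 0.03 m).
It fails at once if a filed case is dragged out of the holder (x of any of pile_low, pile_top in the frame of holder below -0.05 m).
It fails at once if the dropper bottle, the stamp or the logger is pushed away (distance of any of dropper, rubber_stamp, temp_logger from where it was at the start of the episode above 0.04 m).
It also fails if it takes over 59 s, if anything falls off the work surface, if the arm or the gripper's body presses on something with over 40 N, if the wrist force passes 120 N, or if a joint passes its speed limit or range.

### The arm

A 6-joint arm with a two-finger parallel gripper is mounted at the origin on a cart in front of the work surface, level with it; the furniture and walls round the work are solid. World frame = base frame: x ahead of the robot, y to its left, z up, the work surface at z = 0. Lengths are in m, angles in degrees, forces in N, time in s.
With the tool pointing down it reaches from about 0.25 to 0.725 m from the base axis. Payload 9.7 kg.
Tool frame: the origin (TCP) lies on the centre line of the jaws, within the pads' length; the fingertips stand tip_reach ahead of it and the grasp point (between the pads) lies 2 mm behind it (tip_reach is the distance from the TCP to the fingertips, in m); z points along the fingers, y is the direction in which the jaws open and shut (so a half turn about z gives the same grasp; the last joint's range is limited). The gripper opens to 85 mm and grips with 20 to 120 N. Pads are 22 mm wide; open, the fingers measure 114 mm over their backs; the gripper's body (76 mm by 85 mm) begins 54 mm behind the grasp point. The pads swing forward as they close: fully open they stand 13 mm farther back than shut.
Start: joints at [0, 4.979, 10.078, 95.1, 0, 90], TCP at [0.55, -0, 0.248] pointing down, gripper open.
Joint ranges: [-179.16, 179.16], [-48.56, 103.87], [-65.8, 70.77], [-126.05, 130.52], [-82.76, 87.17], [-180, 180]. Speed limits (degrees/s): [127.2, 127.2, 147.25, 180, 180, 180].

### API

Orientations are given as [roll, pitch, yaw] about the fixed x, y, z axes, in that order (R = Rz(yaw) Ry(pitch) Rx(roll)).
In Python, from workcell import get_obs, camera, calibration, job_done, tip_reach gives the robot as it stands.
- The arm moves only by the tool apply_moves, never from a script. Its argument "rows" is a list of rows, each a list of 7 numbers: the shift along the world's x, y, z in mm, then the turn, a rotation vector about the world's x, y, z in degrees, then the closure, from 0 (fully open) to 1 (shut). A call has 1 to 20 rows; each row shifts and turns the commanded pose from where the row before left it; what a row does not reach is not made up. A row lasts 1/8 s, in which the tool goes at most 62.5 mm and 10.7 degrees, less where a joint would pass 70% of its speed; a pose out of reach is approached as far as the arm can. A call with a gripper value outside its range is refused whole. The fingers move at their own pace and stop on an object; "grip_force" is the grip in N (left out, the last holds). Time passes only in rows, so rows that do not move let the fingers close. It gives the time, the measured TCP pose, the force and the opening at its end, in the units of the state.
- get_obs(): the state, without advancing time (a new reading comes with each control period).
- camera(name): name is "scene" or "side" or "wrist"; returns the picture (480x640x3 uint8, red, green, blue); there is no depth.
- calibration(name): a dict with "intrinsics" (3x3 intrinsics, pixels), "dist" ([k1, k2, p1, p2, k3] as OpenCV has them; the pictures are not rectified), "T" (4x4, takes a point from camera to world coordinates); the wrist camera has in their place "mount" (4x4, takes a point from camera to tool coordinates, whose origin is the TCP and whose axes are the flange's). Camera axes: x right, y down, z forward; pixel columns grow to the right and rows downward; lengths in m; the calibration is good to about 2 mm. A picture is of the moment at which its call begins: read the wrist's pose just before it. calibration takes no time and is no camera call.
- job_done(): hands the job in, once; it reports no verdict.
The state is a dict: "time": time; "q": joint angles; "qd": joint speeds; "joint_efforts": joint torques, N m; "ee_pos": TCP position; "tcp_rot": TCP orientation; "wrist_force": force on the tool from outside, world axes, zero at the start; "torque": the same for the moment, N m; "opening": finger opening in m.
Only numpy, scipy, OpenCV 4.12 (cv2) and the standard library are available. Lean on these libraries where they do the work, as an engineer would, in place of code of your own. Each camera call takes 0.05 s, during which the arm holds its last target.

## Working session

There is one attempt and no reset: what is moved stays moved. The work goes in short steps, Python scripts to look and compute and a tool call to move; the robot and the scene stay as the last step left them, time stands still between calls to the robot, and variables do not carry over. Pictures are saved under pics/ and viewed, and the job is handed in when it is done.

Besides the shell and the picture viewer there is one more tool, called after "Emit:" as name(argument=value, ...), one argument or row to a line, values as JSON. apply_moves: Moves the arm, as the interface text tells. Its arguments: {"type":"object","properties":{"rows":{"type":"array","items":{"type":"array","items":{"type":"number"}}},"grip_force":{"type":"number"}},"required":["rows"]}

```bash
mkdir -p pics
python3 - <<'E'
from workcell import *
import cv2
o=get_obs();print(o, tip_reach if not callable(tip_reach) else tip_reach())
for n in("scene","side","wrist"):
    im=camera(n);cv2.imwrite(f"pics/{n}0.png",im[:,:,::-1]);c=calibration(n);print(n,{k:__import__('numpy').round(v,4).tolist() for k,v in c.items()})
E
```

```text
{'time': 0.0, 'q': array([-2.25121284e-04,  5.01247938e+00,  1.00362680e+01,  9.51003322e+01,
        6.83416567e-04,  9.00013995e+01]), 'qd': array([-0.0626089 , -0.07523831, -0.0132783 ,  0.01871401, -0.06416502,
        0.04094338]), 'joint_efforts': array([ 7.68234549e-04, -5.20392072e+01,  4.64802504e+01,  1.63646933e-02,
        2.23589603e-05, -6.77332673e-05]), 'ee_pos': array([5.49800210e-01, 1.03644476e-06, 2.47586071e-01]), 'tcp_rot': array([-1.79923456e+02, -6.81546373e-04,  8.99983745e+01]), 'wrist_force': array([-0.77268337,  0.60040251, -0.15345208]), 'torque': array([-0.00626445, -0.02755183, -0.01397193]), 'opening': 0.08533498548318826} 0.017
scene {'intrinsics': [[571.6187, 0.0, 324.7796], [0.0, 571.6187, 241.4131], [0.0, 0.0, 1.0]], 'dist': [-0.0512, 0.0, 0.0, 0.0, 0.0], 'T': [[-0.7053, -0.3207, 0.6323, -0.1601], [-0.7089, 0.3062, -0.6354, 0.9039], [0.0101, -0.8963, -0.4433, 0.5704], [0.0, 0.0, 0.0, 1.0]]}
side {'intrinsics': [[538.829, 0.0, 325.802], [0.0, 538.829, 237.7739], [0.0, 0.0, 1.0]], 'dist': [-0.0465, 0.0, 0.0, 0.0, 0.0], 'T': [[-0.9133, -0.2346, 0.3329, 0.1748], [-0.407, 0.4972, -0.7662, 1.0397], [0.0143, -0.8353, -0.5496, 0.6736], [0.0, 0.0, 0.0, 1.0]]}
wrist {'intrinsics': [[381.481, 0.0, 311.6056], [0.0, 381.481, 241.5138], [0.0, 0.0, 1.0]], 'dist': [-0.0616, 0.0, 0.0, 0.0, 0.0], 'mount': [[0.0006, -0.9464, -0.3231, 0.0822], [1.0, 0.0008, -0.0004, -0.0002], [0.0006, -0.3231, 0.9464, -0.1256], [0.0, 0.0, 0.0, 1.0]]}
```

View pics/scene0.png

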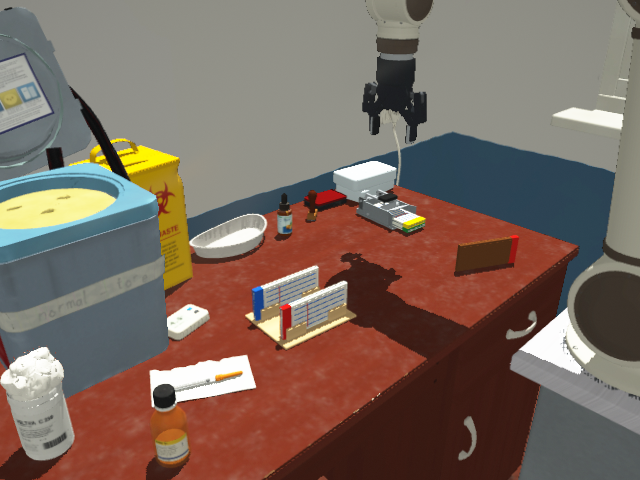

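View pics/side0.png

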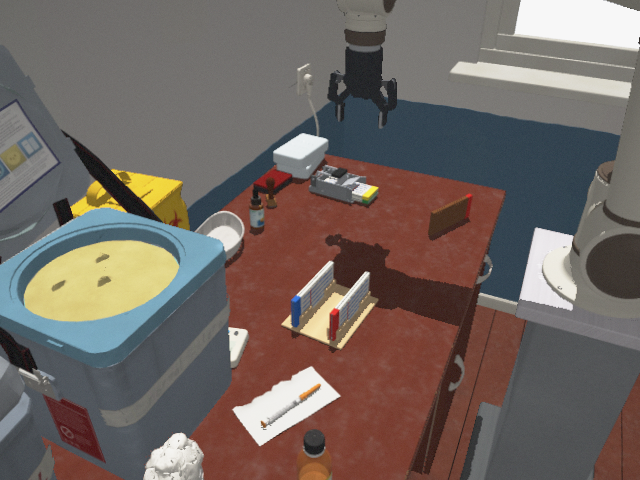

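View pics/wrist0.png

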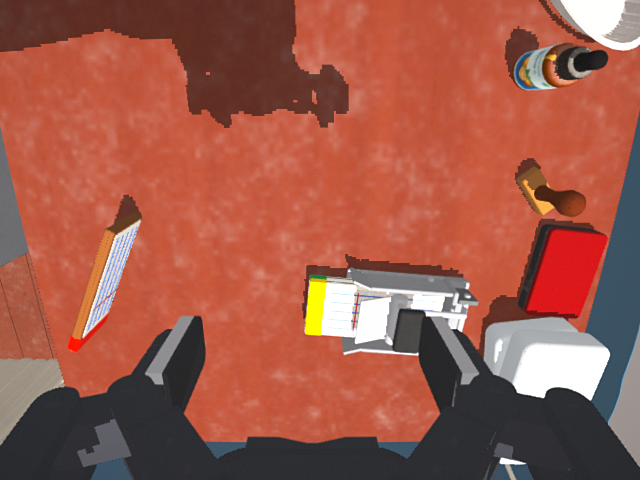

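Candidates for "red tab": the white case in the rack's near slot (scene 286,320) is the one. The look-alikes are the brown case with a red tab standing alone (scene 515,250) and the red box (scene 325,198). I'll check this in close crops.

```bash
cat > h.py <<'E'
import numpy as np,cv2
from workcell import *
from scipy.spatial.transform import Rotation as R
def wT(o):
    T=np.eye(4);T[:3,:3]=R.from_euler('xyz',o['tcp_rot'],degrees=True).as_matrix();T[:3,3]=o['ee_pos'];return T@calibration('wrist')['mount']
def ray(n,uv,T=None):
    c=calibration(n);T=c['T'] if T is None else T
    p=cv2.undistortPoints(np.array([[uv]],float),np.array(c['intrinsics']),np.array(c['dist']))[0,0]
    return T[:3,3],T[:3,:3]@np.array([p[0],p[1],1])
def onz(n,uv,z,T=None):
    o,d=ray(n,uv,T);return o+d*(z-o[2])/d[2]
def proj(n,P,T=None):
    c=calibration(n);T=c['T'] if T is None else T;W=np.linalg.inv(T)
    return cv2.projectPoints(np.array(P,float).reshape(-1,3),cv2.Rodrigues(W[:3,:3])[0],W[:3,3],np.array(c['intrinsics']),np.array(c['dist']))[0][:,0]
def tri(*obs):
    A=np.zeros((3,3));b=np.zeros(3);rs=[ray(*x) for x in obs]
    for o,d in rs:
        d=d/np.linalg.norm(d);M=np.eye(3)-np.outer(d,d);A+=M;b+=M@o
    return np.linalg.solve(A,b)
def crop(src,dst,x0,y0,x1,y1,s):
    im=cv2.imread(src)[y0:y1,x0:x1];cv2.imwrite(dst,cv2.resize(im,None,fx=s,fy=s,interpolation=cv2.INTER_CUBIC))
E
python3 - <<'E'
from h import *
crop('pics/scene0.png','pics/c1.png',235,255,365,350,6)
crop('pics/side0.png','pics/c2.png',270,255,390,350,6)
crop('pics/wrist0.png','pics/c3.png',295,245,485,365,4)
E
```

```text
(no output)
```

View pics/c1.png

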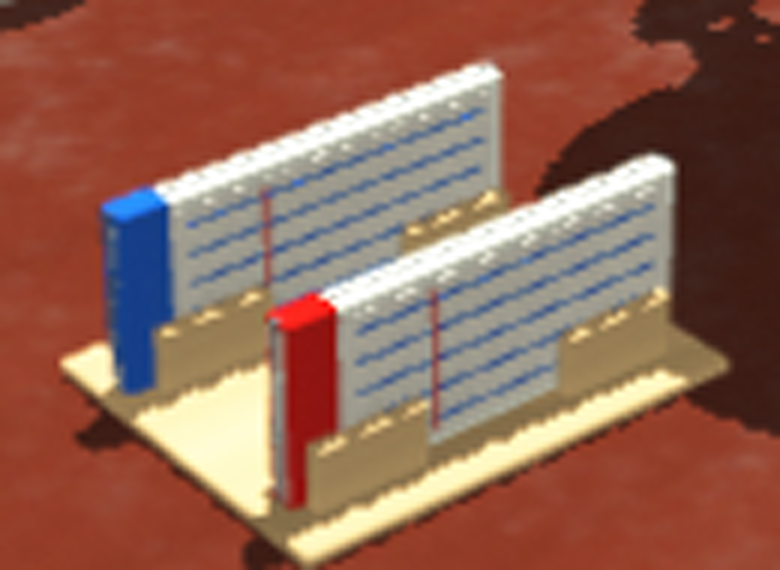

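View pics/c2.png

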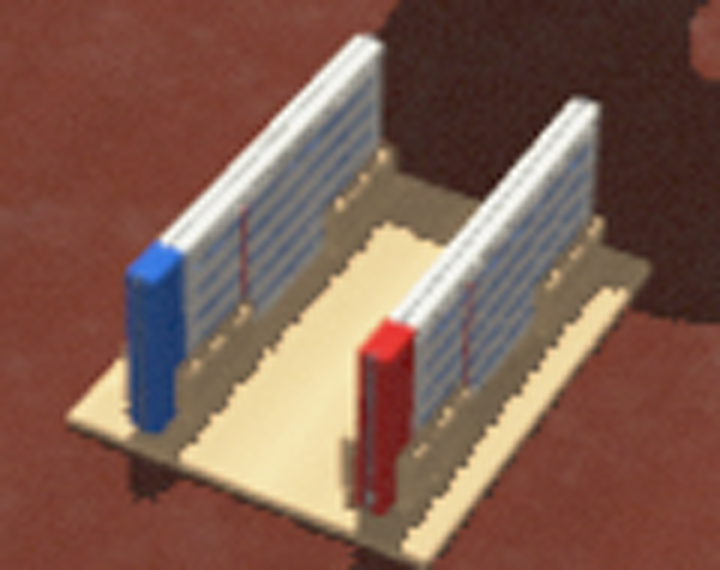

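View pics/c3.png

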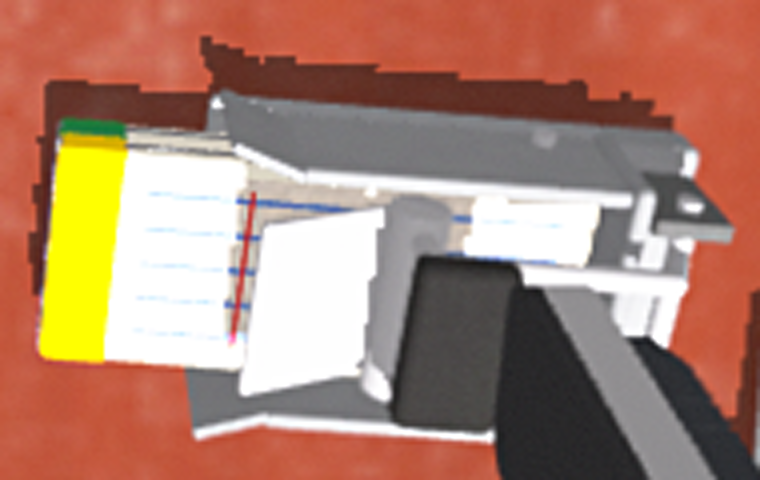

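Crops confirm the white case with the red tab in the near slot; its top face corners are readable in both views. The holder's top case (yellow tab) and rail corners are visible in the wrist view. Next, measure.

Run:
```python
from h import *
f=lambda x,y,x0,y0,s:((x+.5)/s-.5+x0,(y+.5)/s-.5+y0)
S=[f(*p,235,255,6) for p in[(270,315),(290,330),(675,168),(645,155)]]
D=[f(*p,270,255,6) for p in[(358,350),(385,362),(600,107),(575,97)]]
for a in S: print('scene',onz('scene',a,.065).round(4))
for a in D: print('side',onz('side',a,.065).round(4))
for a,b in zip(S,D): print('tri',tri(('scene',a),('side',b)).round(4))
o=get_obs();T=wT(o)
# pile top tab corners z=.025
Y=[f(*p,295,245,4) for p in[(62,136),(40,358),(103,362),(127,140)]]
for a in Y: print('yel',onz('wrist',a,.025,T).round(4))
for p in[(215,97),(690,140),(195,435),(490,437)]: print('rail top',onz('wrist',f(*p,295,245,4),.040,T).round(4))
```

```text
scene [0.4413 0.4014 0.065 ]
scene [0.4321 0.4024 0.065 ]
scene [0.4191 0.2656 0.065 ]
scene [0.4303 0.2664 0.065 ]
side [0.4437 0.4005 0.065 ]
side [0.4348 0.402  0.065 ]
side [0.421  0.2641 0.065 ]
side [0.4299 0.2625 0.065 ]
tri [0.4447 0.3983 0.0624]
tri [0.4361 0.3988 0.0617]
tri [0.4216 0.2626 0.0632]
tri [0.4284 0.2677 0.0676]
yel [ 0.5478 -0.0759  0.025 ]
yel [ 0.542  -0.1401  0.025 ]
yel [ 0.5586 -0.1413  0.025 ]
yel [ 0.5641 -0.077   0.025 ]
rail top [ 0.5841 -0.059   0.04  ]
rail top [ 0.6996 -0.0704  0.04  ]
rail top [ 0.5822 -0.1536  0.04  ]
rail top [ 0.6589 -0.1547  0.04  ]
```

Emit:
apply_moves(
  rows=[
    [-12,37,-2,0,0,-0.6,0.3],
    [-13,37,-2,0,0,-0.6,0.3],
    [-13,37,-2,0,0,-0.6,0.3],
    [-13,37,-2,0,0,-0.6,0.3],
    [-13,37,-2,0,0,-0.6,0.3],
    [-13,37,-2,0,0,-0.6,0.3],
    [-13,37,-2,0,0,-0.6,0.3],
    [-14,37,-2,0,0,-0.7,0.3],
    [-14,37,-2,0,0,-0.7,0.3],
    [0,0,0,0,0,0,0.3],
  ],
  grip_force=40,
)

```text
time: 1.4
ee_pos: [0.4308, 0.3348, 0.2295]
tcp_rot: [-179.9, 0.0, 84.6]
wrist_force: [0.6, -0.1, -1.0]
opening: 0.0597
```

Run:
```python
from h import *
o=get_obs();print(o['ee_pos'],o['tcp_rot'],o['q'],o['opening'],o['time'])
cv2.imwrite('pics/w1.png',camera('wrist')[:,:,::-1])
```

```text
[0.43084473 0.33484112 0.22951908] [-1.79936782e+02  3.15903137e-02  8.45695159e+01] [3.78434189e+01 4.08100335e+00 7.03455871e+00 9.30212383e+01
 2.03348326e-02 1.33273908e+02] 0.059680992344045544 1.4
```

View pics/w1.png

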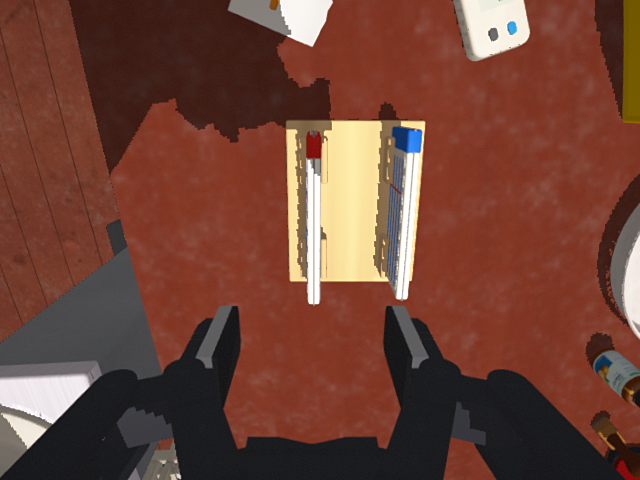

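Run:
```python
from h import *
o=get_obs();T=wT(o)
crop('pics/w1.png','pics/w1c.png',280,115,430,310,4)
print([onz('wrist',p,.065,T).round(4).tolist() for p in[(307,132),(321,132),(308,303),(320,303)]])
print(proj('wrist',[o['ee_pos']*[1,1,0]+[0,0,.065]],T))
```

```text
[[0.4341, 0.4019, 0.065], [0.4444, 0.4009, 0.065], [0.4211, 0.2619, 0.065], [0.4313, 0.2609, 0.065]]
[[312.02893788 221.03821088]]
```

View pics/w1c.png

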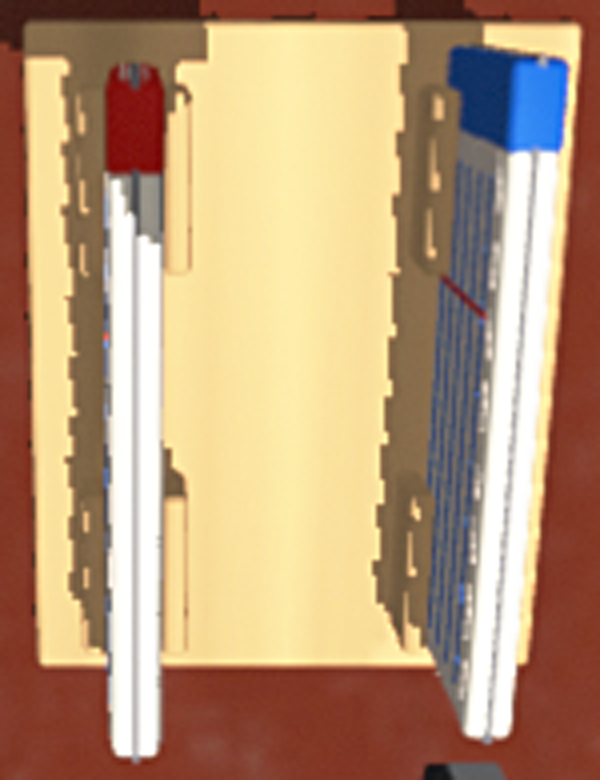

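Emit:
apply_moves(
  rows=[
    [2,-3.5,-30,0,0,0,0.3],
    [0,0,-40,0,0,0,0.3],
    [0,0,-40,0,0,0,0.3],
    [0,0,-40,0,0,0,0.3],
    [0,0,-20,0,0,0,0.3],
    [0,0,-10,0,0,0,0.3],
    [0,0,0,0,0,0,0.9],
    [0,0,0,0,0,0,0.9],
    [0,0,0,0,0,0,0.9],
    [0,0,0,0,0,0,0.9],
    [0,0,0,0,0,0,0.9],
  ],
  grip_force=40,
)

```text
time: 2.82
ee_pos: [0.4332, 0.3299, 0.0511]
tcp_rot: [-179.9, -0.0, 84.4]
wrist_force: [-6.9, 0.3, 3.9]
opening: 0.0095
```

Emit:
apply_moves(
  rows=[
    [0,0,10,0,0,0,0.9],
    [0,0,25,0,0,0,0.9],
    [0,0,35,0,0,0,0.9],
    [0,-10,20,0,0,0,0.9],
    [0,-30,0,0,0,0.9,0.9],
    [0,-35,0,0,0,0.9,0.9],
    [0,-35,0,0,0,0.9,0.9],
    [0,-35,0,0,0,0.9,0.9],
    [0,-35,0,0,0,0.9,0.9],
    [0,-35,0,0,0,0.9,0.9],
    [0,-30,0,0,0,0,0.9],
    [-2,-5,-30,0,0,0,0.9],
    [-2,0,-30,0,0,0,0.9],
    [0,0,-15,0,0,0,0.9],
    [0,0,0,0,0,0,0.9],
  ],
)

```text
time: 4.7
ee_pos: [0.4299, 0.0795, 0.0652]
tcp_rot: [-180.0, 0.0, 89.8]
wrist_force: [-0.1, 0.6, -0.8]
opening: 0.0095
```

Run:
```python
from h import *
o=get_obs();print(o['ee_pos'],o['tcp_rot'],o['wrist_force'],o['opening'],o['time'])
a=camera('wrist');b=camera('scene')[150:390,200:520]
cv2.imwrite('pics/w2.png',a[:,:,::-1])
cv2.imwrite('pics/s2.png',cv2.resize(b[:,:,::-1],None,fx=2,fy=2))
```

```text
[0.42985057 0.0794974  0.06524987] [-1.79967378e+02  1.44968947e-02  8.98070055e+01] [-0.0635659   0.6253136  -0.76766115] 0.009544526652201523 4.7
```

View pics/w2.png

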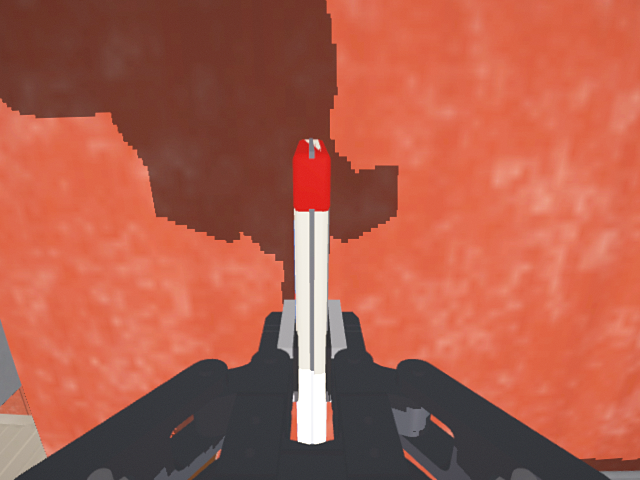

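View pics/s2.png

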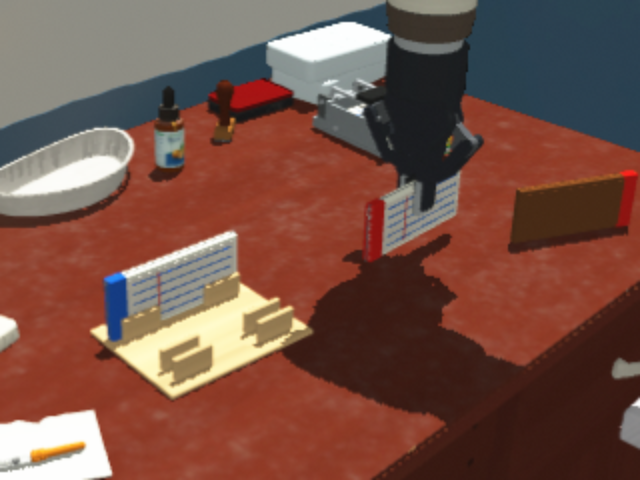

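Emit:
apply_moves(
  rows=[
    [0,0,-10,0,0,0,0.9],
    [0,0,-7,0,0,0,0.9],
    [0,0,-2.5,0,0,0,0.9],
    [0,0,0,0,0,0,0.9],
    [0,0,0,0,0,0,0.7],
    [0,0,0,0,0,0,0.6],
    [0,0,0,0,0,0,0.5],
    [0,0,0,0,0,0,0.5],
    [0,0,15,0,0,0,0.5],
    [0,0,35,0,0,0,0.5],
    [0,0,20,0,0,0,0.5],
  ],
)

```text
time: 6.18
ee_pos: [0.4306, 0.0796, 0.1185]
tcp_rot: [179.9, -0.0, 89.8]
wrist_force: [-0.1, -0.3, -0.2]
opening: 0.0423
```

Run:
```python
from h import *
o=get_obs();print(o['ee_pos'],o['tcp_rot'],o['wrist_force'],o['opening'],o['time'])
a=camera('wrist')
cv2.imwrite('pics/w3.png',a[:,:,::-1])
```

```text
[0.43056817 0.07960652 0.11846983] [ 1.79871040e+02 -2.74356448e-02  8.97981198e+01] [-0.07810291 -0.30076298 -0.16812559] 0.04228438703781052 6.175
```

View pics/w3.png

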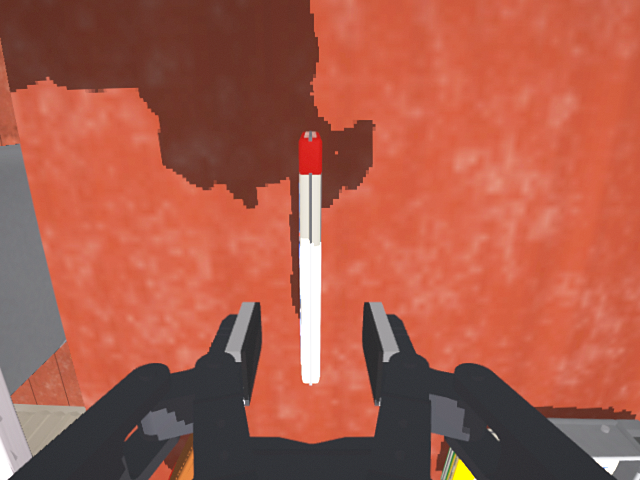

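Emit:
apply_moves(
  rows=[
    [-40,0,0,0,0,0,1],
    [-7,0,0,0,0,0,1],
    [0,0,-25,0,0,0,1],
    [0,0,-28,0,0,0,1],
    [8,0,0,0,0,0,1],
    [8,0,0,0,0,0,1],
    [6,0,0,0,0,0,1],
    [6,0,0,0,0,0,1],
    [6,0,0,0,0,0,1],
    [6,0,0,0,0,0,1],
    [6,0,0,0,0,0,1],
    [0,0,0,0,0,0,1],
  ],
)

```text
time: 7.72
ee_pos: [0.4293, 0.0795, 0.0627]
tcp_rot: [-180.0, 0.0, 89.8]
wrist_force: [0.3, -0.9, 0.2]
opening: -0.0003
```

Run:
```python
from h import *
o=get_obs();print(o['ee_pos'],o['tcp_rot'],o['wrist_force'],o['opening'],o['time'])
a=camera('wrist')
cv2.imwrite('pics/w4.png',a[:,:,::-1])
```

```text
[0.42928364 0.07948622 0.06271832] [-1.79991662e+02  1.66560578e-03  8.97948493e+01] [ 0.28182174 -0.90196337  0.23510247] -0.0003255306577848228 7.725
```

View pics/w4.png

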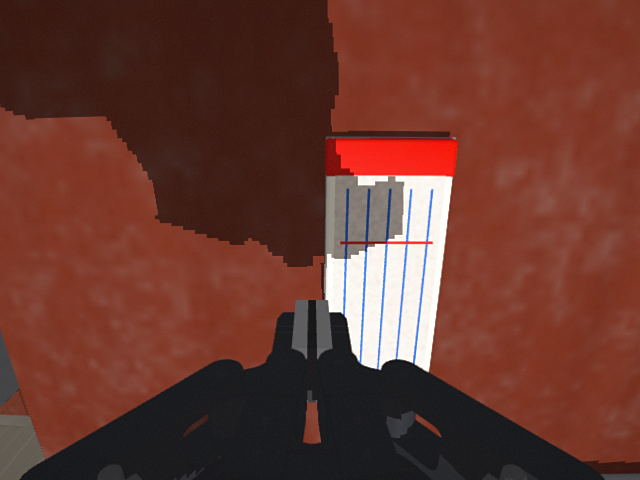

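Emit:
apply_moves(
  rows=[
    [0,0,30,0,0,0,1],
    [10,10,40,0,0,0,0],
    [25,15,40,0,0,0,0],
    [0,0,0,0,0,0,0],
    [0,0,0,0,0,0,0],
  ],
)

```text
time: 8.4
ee_pos: [0.4635, 0.1044, 0.1721]
tcp_rot: [-179.9, 0.0, 89.8]
wrist_force: [0.1, -1.4, -1.1]
opening: 0.0726
```

Run:
```python
from h import *
o=get_obs();print(o['ee_pos'],o['tcp_rot'],o['wrist_force'],o['opening'],o['time'])
a=camera('wrist')
cv2.imwrite('pics/w5.png',a[:,:,::-1])
```

```text
[0.4634991 0.1044178 0.1720975] [-1.79933725e+02  1.86203926e-02  8.98128649e+01] [ 0.05536693 -1.41838192 -1.05234332] 0.07263930952105595 8.4
```

View pics/w5.png

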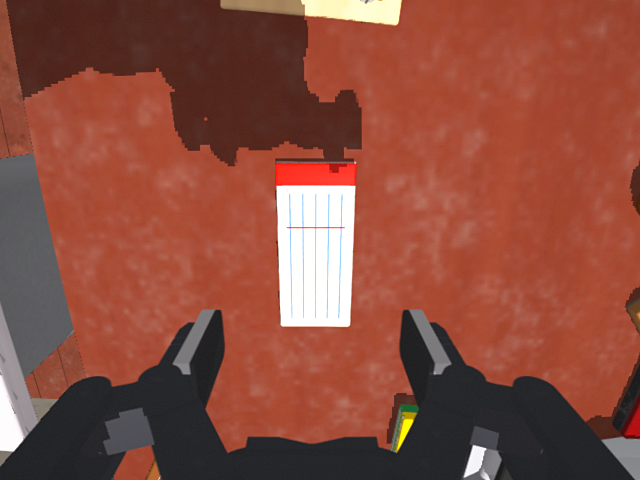

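Run:
```python
from h import *
o=get_obs();T=wT(o)
P=[onz('wrist',p,.010,T) for p in[(276,163),(356,163),(282,326),(350,326)]]
for p in P: print(p.round(4))
t=(P[0]+P[1])/2;e=(P[2]+P[3])/2;d=(e-t);print(np.linalg.norm(d),np.degrees(np.arctan2(d[1],d[0])),(t+e)/2,t+d/np.linalg.norm(d)*.016)
```

```text
[0.4361 0.1502 0.01  ]
[0.4958 0.1501 0.01  ]
[0.4367 0.0112 0.01  ]
[0.4955 0.0111 0.01  ]
0.1390603874057503 -89.94916713922287 [0.4660139  0.08063779 0.01      ] [0.46596641 0.13416796 0.01      ]
```

Run:
```python
from h import *
M=np.array(calibration('wrist')['mount'])
for op,row,col in((0,300,311),(.0423,303,255),(.0597,307,237),(.0726,310,219)):
  for x in(.011,-.011):
    zs=np.linspace(-.02,.04,61);pr=proj('wrist',[[x,-op/2,z] for z in zs],M)
    i=np.argmin(abs(pr[:,1]-row));print(op,x,zs[i].round(3),pr[i],col)
```

```text
0 0.011 0.011 [312.22415791 299.69355287] 311
0 -0.011 0.04 [312.11765481 312.22863485] 311
0.0423 0.011 0.008 [258.39066857 303.13883055] 255
0.0423 -0.011 0.04 [269.0563449  312.13719897] 255
0.0597 0.011 0.005 [234.89739107 306.72988104] 237
0.0597 -0.011 0.04 [251.39122277 312.06714795] 237
0.0726 0.011 0.002 [216.48920507 310.45469391] 219
0.0726 -0.011 0.04 [238.32552291 312.00302021] 219
```

Emit:
apply_moves(
  rows=[
    [2.5,30.5,-10,0,0,0.1,0.18],
    [0,0,-35,0,0,0,0.18],
    [0,0,-40,0,0,0,0.18],
    [0,0,-40,0,0,0,0.18],
    [0,0,-20,0,0,0,0.18],
    [0,0,-8,0,0,0,0.18],
    [0,0,0,0,0,0,0.18],
  ],
)

```text
time: 9.32
ee_pos: [0.466, 0.1347, 0.0195]
tcp_rot: [-179.9, 0.0, 89.9]
wrist_force: [0.2, -0.2, 0.4]
opening: 0.0701
```

Run:
```python
from h import *
o=get_obs();print(o['ee_pos'],o['tcp_rot'],o['wrist_force'],o['opening'],o['time'])
cv2.imwrite('pics/w6.png',camera('wrist')[:,:,::-1])
cv2.imwrite('pics/sd6.png',cv2.resize(camera('side')[140:300,280:480,::-1],None,fx=4,fy=3.5))
```

```text
[0.46595657 0.13469667 0.01946086] [-1.79945869e+02  1.76784519e-02  8.98867602e+01] [ 0.18788795 -0.16020122  0.42775079] 0.07010049206778064 9.325
```

View pics/w6.png

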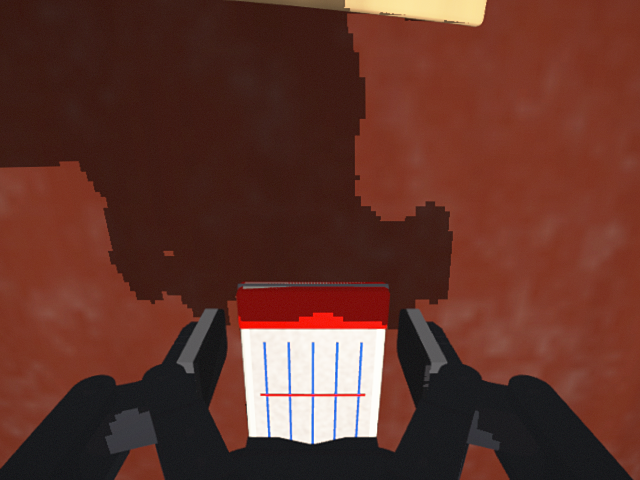

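View pics/sd6.png

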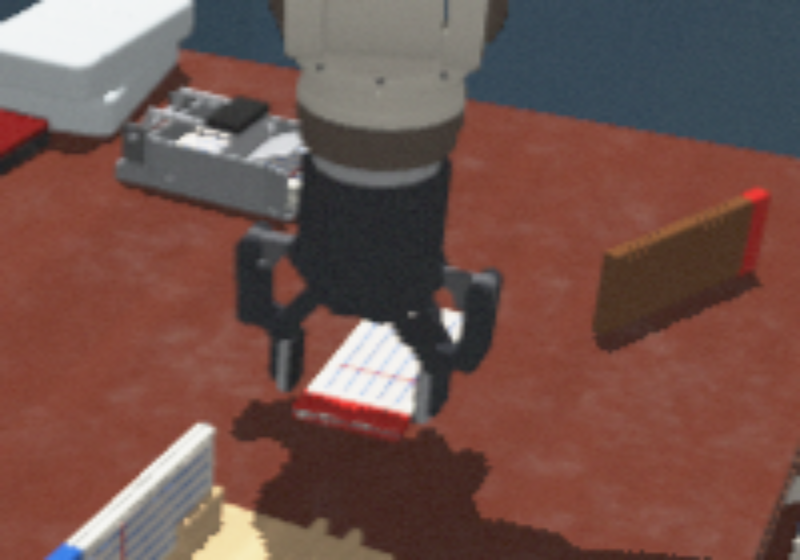

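Emit:
apply_moves(
  rows=[
    [0,0,-4,0,0,0,0.22],
    [0,0,-2,0,0,0,0.22],
    [0,0,0,0,0,0,0.22],
  ],
)

```text
time: 9.8
ee_pos: [0.4665, 0.135, 0.0137]
tcp_rot: [-180.0, 0.0, 89.9]
wrist_force: [-0.0, -0.7, -0.8]
opening: 0.0664
```

Run:
```python
from h import *
o=get_obs();print(o['ee_pos'],o['tcp_rot'],o['wrist_force'],o['opening'],o['time'])
cv2.imwrite('pics/sd7.png',cv2.resize(camera('side')[200:280,330:420,::-1],None,fx=8,fy=7))
```

```text
[0.46645221 0.13497938 0.01372667] [-1.79993110e+02  1.41118656e-03  8.98976086e+01] [-0.04224834 -0.72106826 -0.78284655] 0.0663571911156983 9.8
```

View pics/sd7.png

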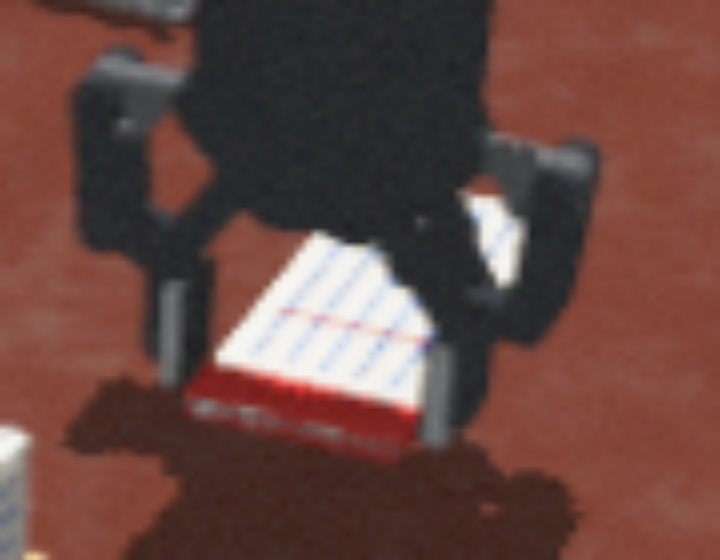

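Run:
```python
from h import *
for x,uv in((.4995,(351.5,255)),(.4333,(384.6,263.6))):
  for z in(0,.004,.008,.012): print(x,z,proj('side',[[x,.146,z]])[0].round(1),uv)
print(proj('side',[[.436,.1505,.01],[.436,.1505,0],[.496,.1505,.01]]),'tab corner seen approx',330+420/8,200+408/7,330+190/8,200+395/7)
```

```text
0.4995 0 [352.5 257.3] (351.5, 255)
0.4995 0.004 [352.6 255.8] (351.5, 255)
0.4995 0.008 [352.6 254.3] (351.5, 255)
0.4995 0.012 [352.7 252.8] (351.5, 255)
0.4333 0 [381.5 265. ] (384.6, 263.6)
0.4333 0.004 [381.7 263.5] (384.6, 263.6)
0.4333 0.008 [381.8 262. ] (384.6, 263.6)
0.4333 0.012 [381.9 260.4] (384.6, 263.6)
[[379.94605422 262.00724057]
 [379.61582352 265.84079026]
 [353.42368549 255.01888986]] tab corner seen approx 382.5 258.2857142857143 353.75 256.42857142857144
```

Emit:
apply_moves(
  rows=[
    [0,0,-2,0,0,0,0.22],
    [0,0,0,0,0,0,0.6],
    [0,0,0,0,0,0,0.6],
    [0,0,0,0,0,0,0.6],
  ],
  grip_force=50,
)

```text
time: 10.35
ee_pos: [0.4669, 0.1351, 0.0124]
tcp_rot: [179.9, -0.0, 89.9]
wrist_force: [-1.4, -0.7, 5.9]
opening: 0.0584
```

Emit:
apply_moves(
  rows=[
    [0,0,5,0,0,0,0.6],
    [0,0,15,0,0,0,0.6],
    [0,0,30,0,0,0,0.6],
    [0,0,40,0,0,0,0.6],
    [0,0,30,0,0,0,0.6],
  ],
)

```text
time: 10.98
ee_pos: [0.4668, 0.1351, 0.1344]
tcp_rot: [179.9, -0.0, 89.9]
wrist_force: [0.5, -0.5, -0.9]
opening: 0.0588
```

Run:
```python
from h import *
o=get_obs();print(o['ee_pos'],o['tcp_rot'],o['wrist_force'],o['opening'],o['time'])
cv2.imwrite('pics/w8.png',camera('wrist')[:,:,::-1])
cv2.imwrite('pics/sd8.png',cv2.resize(camera('side')[140:300,280:500,::-1],None,fx=3.6,fy=3.6))
T0=np.eye(4);T0[:3,:3]=R.from_euler('xyz',[-179.92,0,90],degrees=True).as_matrix();T0[:3,3]=[.5498,0,.2476];T0=T0@calibration('wrist')['mount']
for p in((75,335),(72,348),(122,212),(140,218),(105,318)):print(p,[onz('wrist',p,z,T0).round(3) for z in(.06,0)])
for p in((514,238),(516,262),(457,246),(457,272)):print(p,[onz('scene',p,z).round(3) for z in(.06,0)])
```

```text
[0.46676913 0.13507337 0.13442877] [ 1.79899873e+02 -2.75868082e-02  8.98986923e+01] [ 0.46485203 -0.530039   -0.88893163] 0.0587993468664797 10.975
(75, 335) [array([ 0.318, -0.122,  0.06 ]), array([ 0.273, -0.161,  0.   ])]
(72, 348) [array([ 0.311, -0.137,  0.06 ]), array([ 0.265, -0.179,  0.   ])]
(122, 212) [array([0.386, 0.002, 0.06 ]), array([ 0.355, -0.014,  0.   ])]
(140, 218) [array([ 0.401, -0.004,  0.06 ]), array([ 0.373, -0.02 ,  0.   ])]
(105, 318) [array([ 0.352, -0.102,  0.06 ]), array([ 0.314, -0.137,  0.   ])]
(514, 238) [array([ 0.309, -0.122,  0.06 ]), array([ 0.364, -0.242,  0.   ])]
(516, 262) [array([ 0.254, -0.028,  0.06 ]), array([ 0.303, -0.138,  0.   ])]
(457, 246) [array([ 0.371, -0.004,  0.06 ]), array([ 0.433, -0.111,  0.   ])]
(457, 272) [array([0.311, 0.086, 0.06 ]), array([ 0.366, -0.01 ,  0.   ])]
```

View pics/w8.png

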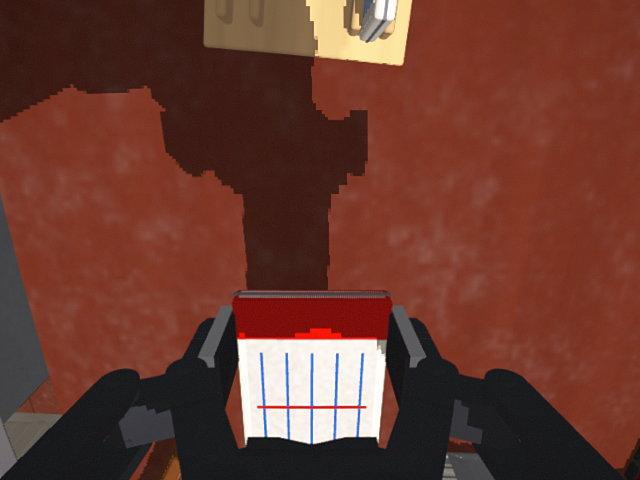

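View pics/sd8.png

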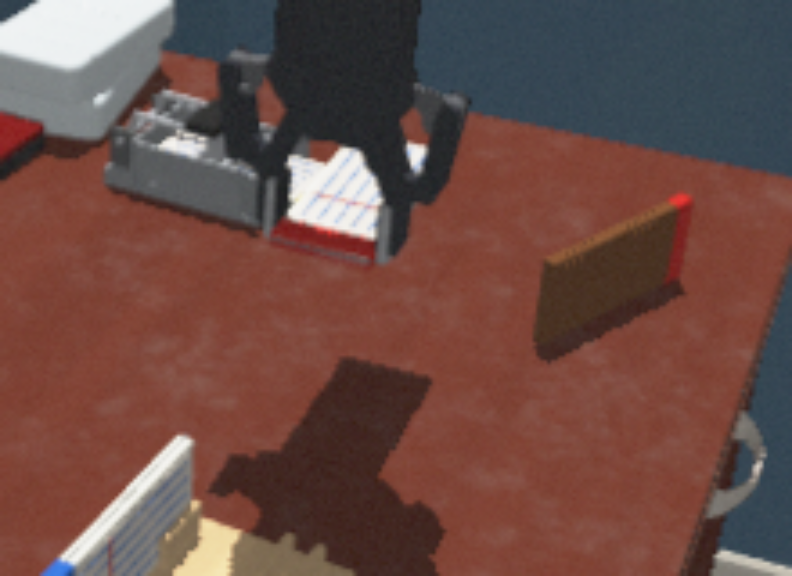

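Run:
```python
from h import *
crop('pics/wrist0.png','pics/c4.png',300,255,400,360,7.5)
T0=np.eye(4);T0[:3,:3]=R.from_euler('xyz',[-179.923,0,89.998],degrees=True).as_matrix();T0[:3,3]=[.5498,0,.2476];T0=T0@calibration('wrist')['mount']
np.save('T0.npy',T0)
def holder(ox,oy,yaw):
    c,s=np.cos(np.radians(yaw)),np.sin(np.radians(yaw));return lambda p:[ox+c*p[0]-s*p[1],oy+s*p[0]+c*p[1],p[2]]
H=holder(.6355,-.1163,-5.2)
im=cv2.imread('pics/wrist0.png');im=cv2.resize(im[230:380,290:490],None,fx=4,fy=4,interpolation=cv2.INTER_CUBIC)
def line(P,col):
    q=proj('wrist',[H(p) for p in P],T0);q=((q-[290,230]+.5)*4-.5).astype(int);cv2.polylines(im,[q],False,col,1)
line([(-.091,-.03,.025),(-.091,.03,.025),(.049,.03,.025),(.049,-.03,.025),(-.091,-.03,.025)],(255,0,255))
for s in(1,-1): line([(-.05,s*.039,.04),(-.03,s*.033,.04),(.05,s*.033,.04)],(0,255,0))
cv2.imwrite('pics/ov.png',im)
print(onz('wrist',(250,445),0,T0))
```

```text
[ 0.46942751 -0.32398374  0.        ]
```

View pics/ov.png

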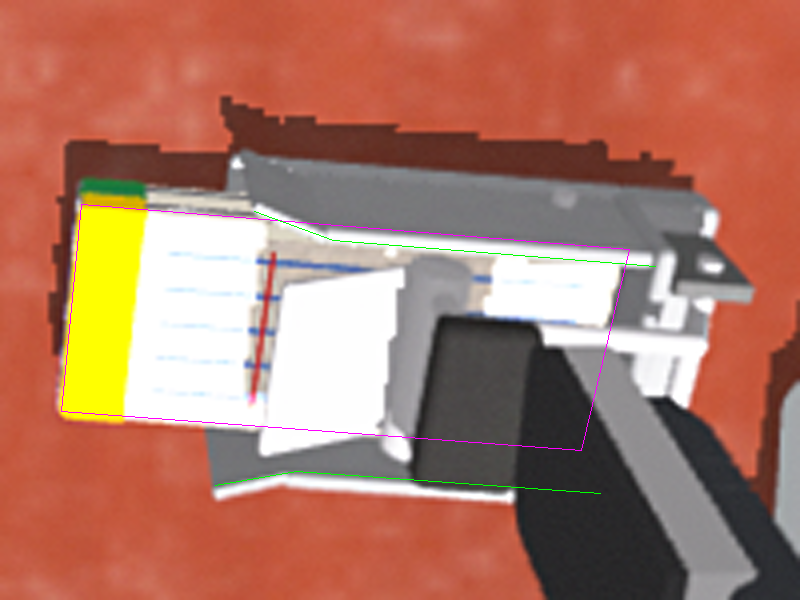

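View pics/c4.png

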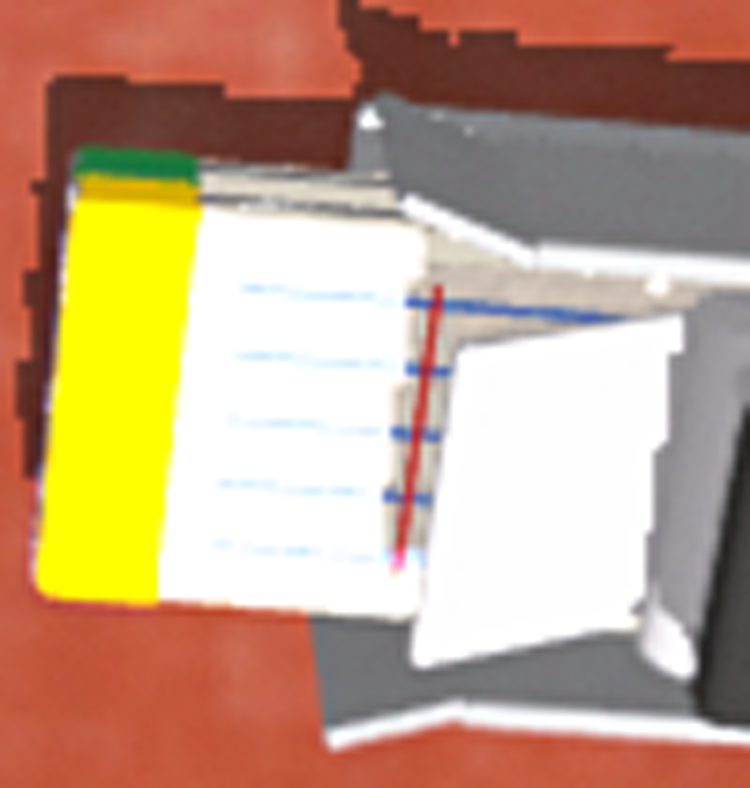

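Emit:
apply_moves(
  rows=[
    [-1.7,-26.2,0,0,0,9.5,0.6],
    [-1.7,-26.2,0,0,0,9.5,0.6],
    [-1.7,-26.2,0,0,0,9.5,0.6],
    [-1.7,-26.2,0,0,0,9.5,0.6],
    [-1.7,-26.2,0,0,0,9.5,0.6],
    [-1.7,-26.2,0,0,0,9.5,0.6],
    [-1.7,-26.2,0,0,0,9.5,0.6],
    [-1.7,-26.2,-20,0,0,9.5,0.6],
    [-1.7,-26.2,-20,0,0,9.3,0.6],
    [0,0,-20,0,0,0,0.6],
    [0,0,0,0,0,0,0.6],
  ],
)

```text
time: 12.45
ee_pos: [0.4499, -0.1008, 0.0702]
tcp_rot: [180.0, -0.2, 175.1]
wrist_force: [0.5, 0.9, -0.7]
opening: 0.0583
```

Run:
```python
from h import *
o=get_obs();print(o['ee_pos'],o['tcp_rot'],o['q'],o['wrist_force'],o['opening'],o['time'])
cv2.imwrite('pics/w9.png',camera('wrist')[:,:,::-1])
cv2.imwrite('pics/sd9.png',cv2.resize(camera('side')[140:260,280:440,::-1],None,fx=5,fy=5,interpolation=2))
```

```text
[ 0.44988645 -0.10076607  0.07021199] [179.97175908  -0.19218202 175.14818052] [-1.26259611e+01 -6.68754323e+00 -2.11634516e+01  7.57183274e+01
  1.98524995e-03 -7.77409761e+00] [ 0.45658445  0.861926   -0.67906064] 0.05834226830549658 12.45
```

View pics/w9.png

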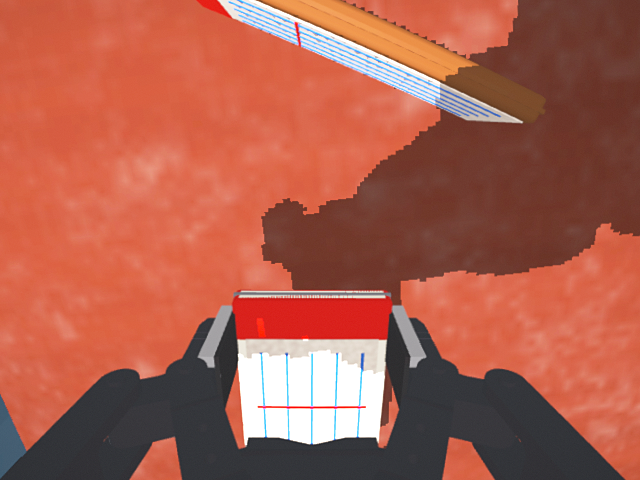

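View pics/sd9.png

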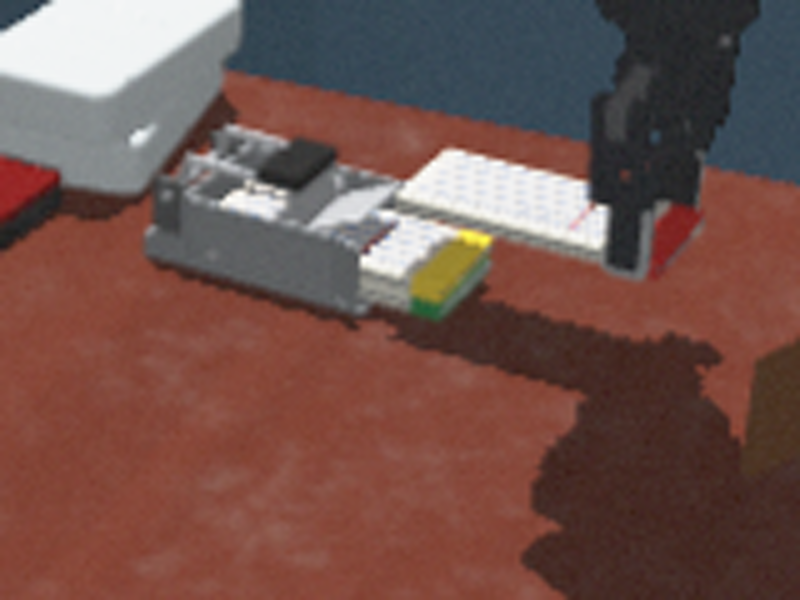

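```bash
cat > ov.py <<'E'
from h import *
import sys
def frame(ox,oy,yaw):
    c,s=np.cos(np.radians(yaw)),np.sin(np.radians(yaw));return lambda p:[ox+c*p[0]-s*p[1],oy+s*p[0]+c*p[1],p[2]]
def run(name,tag,box,H=(.6355,-.116,-4.8),dz=-.0024):
    o=get_obs();im=camera(name)[:,:,::-1].copy();x0,y0,x1,y1=box;s=800/(x1-x0)
    im=cv2.resize(im[y0:y1,x0:x1],None,fx=s,fy=s,interpolation=2)
    def line(F,P,col):
        q=proj(name,[F(p) for p in P]);q=((q-[x0,y0]+.5)*s-.5).astype(int);cv2.polylines(im,[q],False,col,1)
    F=frame(*H)
    line(F,[(-.091,-.03,.025),(-.091,.03,.025),(.049,.03,.025),(.049,-.03,.025),(-.091,-.03,.025)],(255,0,255))
    for k in(1,-1): line(F,[(-.05,k*.039,.04),(-.03,k*.033,.04),(.05,k*.033,.04)],(0,255,0))
    e=o['ee_pos'];G=frame(e[0],e[1],o['tcp_rot'][2]-180);z=e[2]+dz
    a,b=-.0157,.1243
    line(G,[(a,-.03,z),(a,.03,z),(b,.03,z),(b,-.03,z),(a,-.03,z)],(255,255,0))
    cv2.imwrite(f'pics/{name}_{tag}.png',im);print(e,o['tcp_rot'],o['wrist_force'],o['time'])
E
python3 - <<'E'
from ov import *
run('side','a',(290,140,440,240));run('scene','a',(340,160,500,270))
E
```

```text
[ 0.45115979 -0.100652    0.07216501] [ 1.79997506e+02 -7.52955033e-03  1.75194024e+02] [-0.57172731 -0.1616482  -0.4237118 ] 12.55
[ 0.45150211 -0.10059688  0.07254902] [-1.79995664e+02  4.05411138e-02  1.75215387e+02] [-0.34239201  0.39544781 -0.3123264 ] 12.6
```

View pics/side_a.png

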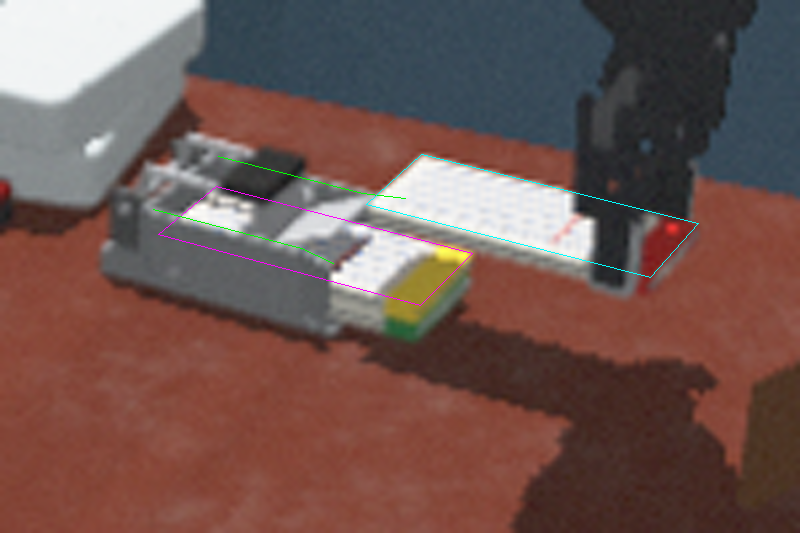

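View pics/scene_a.png

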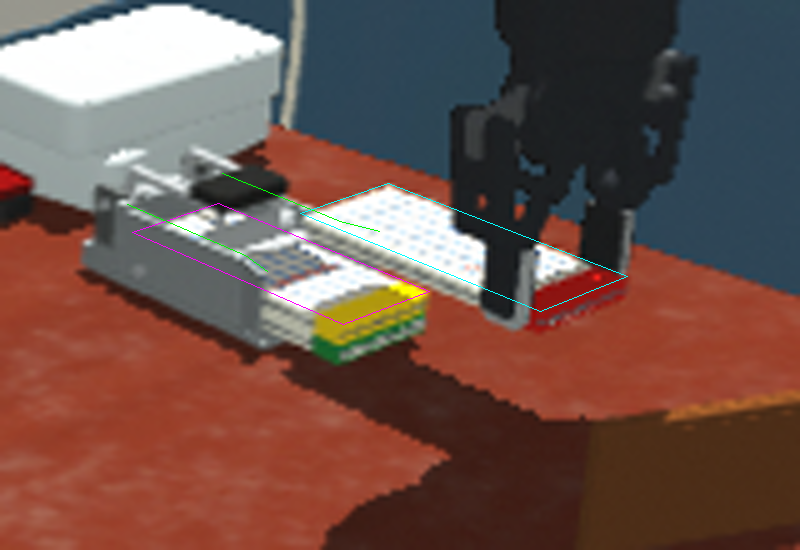

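Emit:
apply_moves(
  rows=[
    [0,0,-15,0,0,0,0.6],
    [0,0,-12,0,0,0,0.6],
    [0,0,-7,0,0,0,0.6],
    [0,0,0,0,0,0,0.6],
    [0,0,0,0,0,0,0.6],
  ],
)

```text
time: 13.28
ee_pos: [0.4513, -0.1008, 0.038]
tcp_rot: [-180.0, 0.0, 175.2]
wrist_force: [1.0, 0.0, -0.7]
opening: 0.0585
```

Run:
```python
from ov import *
run('side','b',(290,140,440,240));run('scene','b',(340,160,500,270))
```

```text
[ 0.45131464 -0.10082317  0.03798507] [-1.79996486e+02  1.33443119e-02  1.75199028e+02] [ 0.95516661  0.00628655 -0.67737704] 13.275
[ 0.45139106 -0.10087345  0.03805644] [-1.79995096e+02  2.42494690e-02  1.75196718e+02] [-0.13832416  0.0851418  -0.95653763] 13.325
```

View pics/side_b.png

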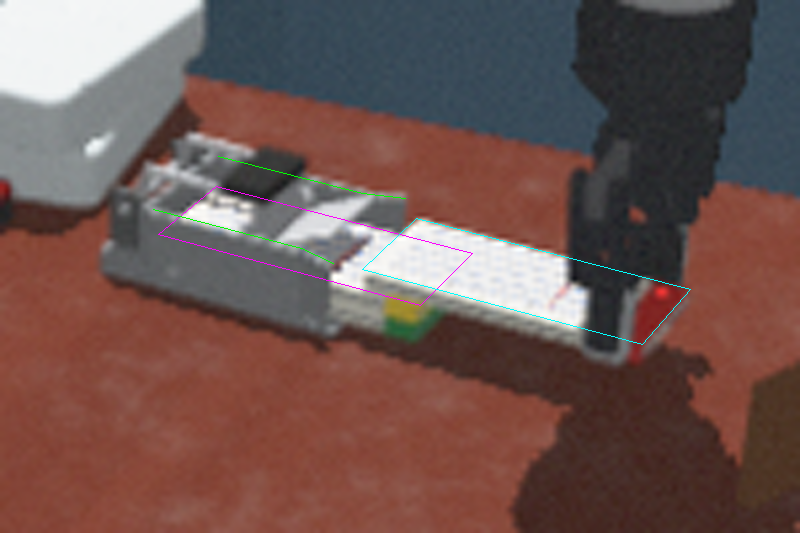

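View pics/scene_b.png

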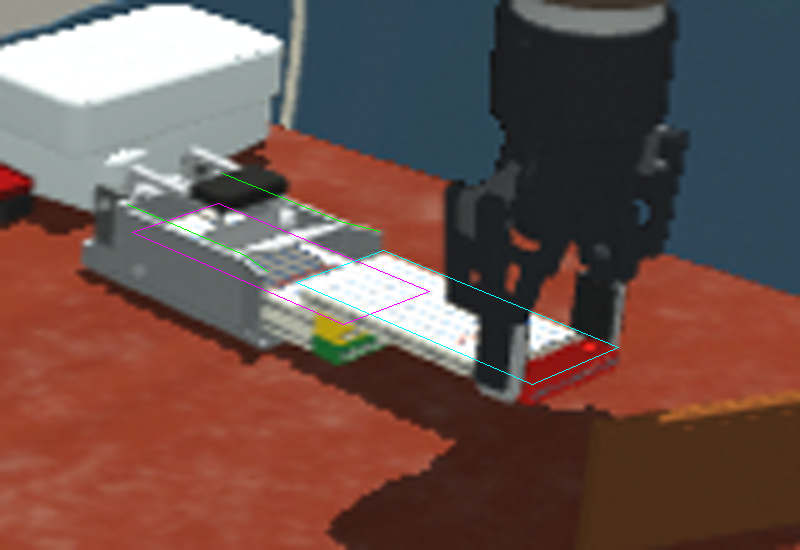

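Emit:
apply_moves(
  rows=[
    [8,-0.7,0,0,0,0,0.6],
    [6,-0.5,0,0,0,0,0.6],
    [6,-0.5,0,0,0,0,0.6],
    [6,-0.5,0,0,0,0,0.6],
    [6,-0.5,0,0,0,0,0.6],
    [6,-0.5,0,0,0,0,0.6],
    [6,-0.5,0,0,0,0,0.6],
    [0,0,0,0,0,0,0.6],
  ],
  grip_force=70,
)

```text
time: 14.38
ee_pos: [0.4956, -0.1045, 0.0377]
tcp_rot: [180.0, 0.0, 175.2]
wrist_force: [0.6, 0.3, -0.1]
opening: 0.0581
```

Run:
```python
from ov import *
run('side','c',(290,140,440,240))
```

```text
[ 0.4955606  -0.10451944  0.03768198] [1.79998155e+02 1.73874021e-03 1.75204828e+02] [ 0.63671883  0.31433275 -0.07835127] 14.375
```

View pics/side_c.png

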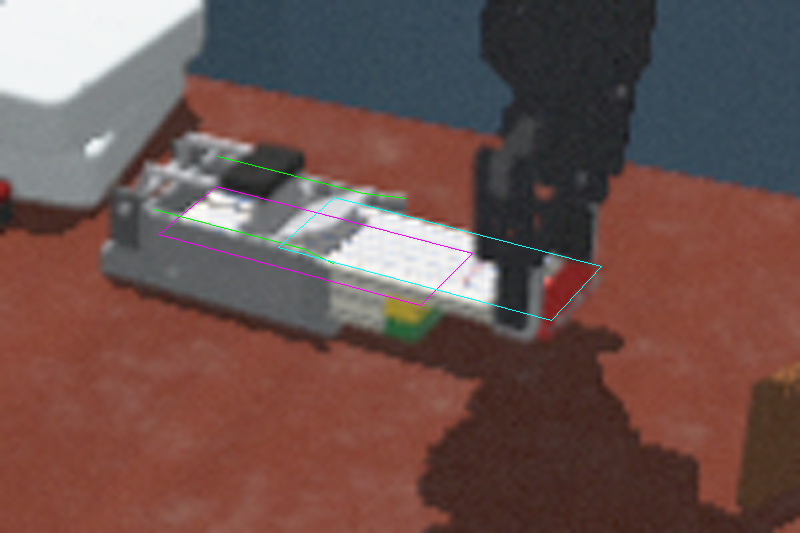

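Emit:
apply_moves(
  rows=[
    [4,-0.35,0,0,0,0,0.6],
    [4,-0.35,0,0,0,0,0.6],
    [4,-0.35,0,0,0,0,0.6],
    [4,-0.35,0,0,0,0,0.6],
    [4,-0.35,0,0,0,0,0.6],
    [4,-0.35,0,0,0,0,0.6],
    [0,0,0,0,0,0,0.6],
  ],
)

```text
time: 15.3
ee_pos: [0.5201, -0.1067, 0.038]
tcp_rot: [-180.0, 0.1, 175.2]
wrist_force: [1.9, 0.0, -1.2]
opening: 0.058
```

Run:
```python
from ov import *
run('side','d',(290,140,440,240))
```

```text
[ 0.52008908 -0.10672563  0.03798644] [-1.79996294e+02  8.31282551e-02  1.75202335e+02] [ 1.93863816  0.00659081 -1.17266589] 15.3
```

View pics/side_d.png

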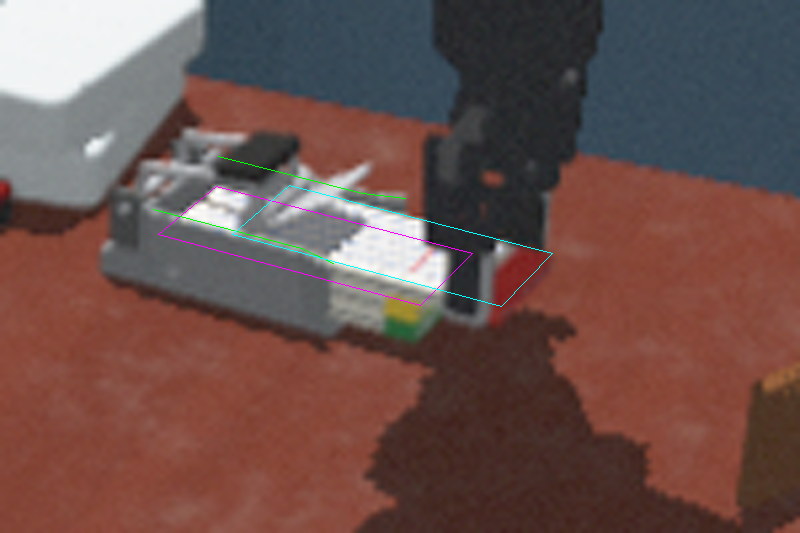

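Emit:
apply_moves(
  rows=[
    [5,-0.4,0,0,0,0,0.6],
    [5,-0.4,0,0,0,0,0.6],
    [5,-0.4,0,0,0,0,0.6],
    [5,-0.4,0,0,0,0,0.6],
    [5,-0.4,0,0,0,0,0.6],
    [5,-0.4,0,0,0,0,0.6],
    [4,-0.4,0,0,0,0,0.6],
    [0,0,0,0,0,0,0.6],
  ],
)

```text
time: 16.35
ee_pos: [0.5539, -0.1095, 0.0379]
tcp_rot: [-180.0, 0.1, 175.2]
wrist_force: [1.4, -0.3, -1.4]
opening: 0.0577
```

Run:
```python
from ov import *
run('side','e',(290,140,440,240))
```

```text
[ 0.55388885 -0.10946842  0.03789824] [-1.79998503e+02  5.96601727e-02  1.75203474e+02] [ 1.35416265 -0.26062491 -1.42862581] 16.35
```

View pics/side_e.png

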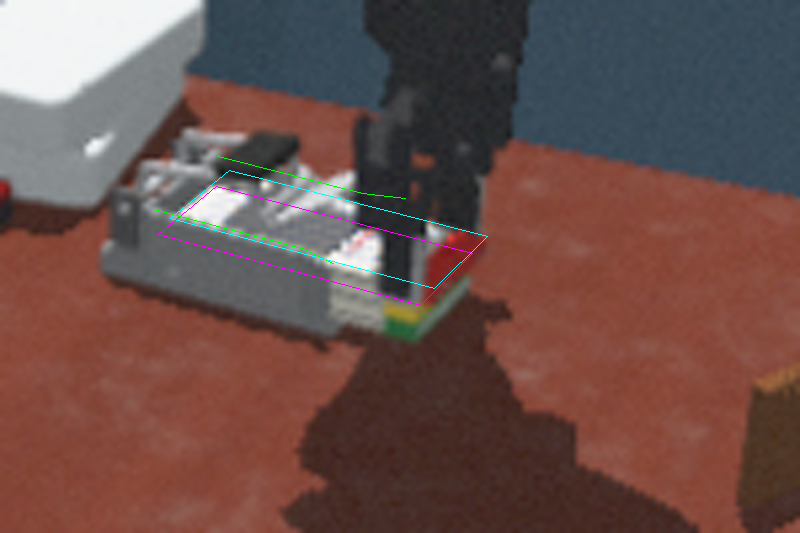

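Predicted home is about 7 mm further. I'll advance slowly and watch for the stop.

Emit:
apply_moves(
  rows=[
    [2,-0.2,0,0,0,0,0.6],
    [2,-0.2,0,0,0,0,0.6],
    [1.5,-0.1,0,0,0,0,0.6],
    [0,0,0,0,0,0,0.6],
  ],
)

```text
time: 16.9
ee_pos: [0.5589, -0.1099, 0.0378]
tcp_rot: [-180.0, 0.0, 175.2]
wrist_force: [-0.9, 0.0, -1.2]
opening: 0.0577
```

Emit:
apply_moves(
  rows=[
    [1,0,0,0,0,0,0.6],
    [0,0,0,0,0,0,0.6],
  ],
)

```text
time: 17.15
ee_pos: [0.5597, -0.1099, 0.0378]
tcp_rot: [-180.0, 0.0, 175.2]
wrist_force: [-0.6, 0.0, -1.0]
opening: 0.0581
```

Emit:
apply_moves(
  rows=[
    [1,0,0,0,0,0,0.6],
    [0,0,0,0,0,0,0.6],
  ],
)

```text
time: 17.4
ee_pos: [0.5608, -0.1099, 0.0378]
tcp_rot: [-180.0, 0.0, 175.2]
wrist_force: [-1.8, 0.6, -1.6]
opening: 0.0578
```

Emit:
apply_moves(
  rows=[
    [1,0,0,0,0,0,0.6],
    [0,0,0,0,0,0,0.6],
  ],
)

```text
time: 17.65
ee_pos: [0.5618, -0.1099, 0.0378]
tcp_rot: [-180.0, 0.0, 175.2]
wrist_force: [-1.0, -0.3, -1.4]
opening: 0.0574
```

Emit:
apply_moves(
  rows=[
    [1,0,0,0,0,0,0.6],
    [0,0,0,0,0,0,0.6],
  ],
)

```text
time: 17.9
ee_pos: [0.562, -0.1099, 0.0377]
tcp_rot: [-180.0, -0.1, 175.2]
wrist_force: [-5.7, 0.3, 0.6]
opening: 0.0578
```

Emit:
apply_moves(
  rows=[
    [1,0,0,0,0,0,0.6],
    [0,0,0,0,0,0,0.6],
  ],
)

```text
time: 18.15
ee_pos: [0.5621, -0.1098, 0.0376]
tcp_rot: [-180.0, -0.2, 175.2]
wrist_force: [-10.4, 0.1, 4.1]
opening: 0.0579
```

Emit:
apply_moves(
  rows=[
    [-1.5,0,0,0,0,0,0.6],
    [0,0,0,0,0,0,0.25],
    [0,0,0,0,0,0,0.15],
    [0,0,0,0,0,0,0.15],
    [0,0,10,0,0,0,0.15],
    [0,0,30,0,0,0,0.15],
    [-10,0,40,0,0,0,0.15],
    [-30,0,40,0,0,0,0.15],
    [-40,0,40,0,0,0,0.15],
    [-40,0,20,0,0,0,0.15],
    [0,0,0,0,0,0,0.15],
  ],
)

```text
time: 19.52
ee_pos: [0.4413, -0.1101, 0.2212]
tcp_rot: [-180.0, 0.3, 175.2]
wrist_force: [1.1, -0.9, 0.3]
opening: 0.0729
```

Run:
```python
from ov import *
run('side','f',(290,140,440,240));run('scene','f',(340,160,500,270))
im=camera('scene');cv2.imwrite('pics/sf.png',im[:,:,::-1])
cv2.imwrite('pics/wf.png',camera('wrist')[:,:,::-1])
```

```text
[ 0.44129841 -0.11009594  0.22116795] [-179.95060615    0.28831872  175.161656  ] [ 1.10030709 -0.88543074  0.290549  ] 19.525
[ 0.4421645  -0.11006577  0.21966296] [-179.96774333    0.21008882  175.17352533] [ 0.54524176  0.430215   -0.65368749] 19.575
```

View pics/side_f.png

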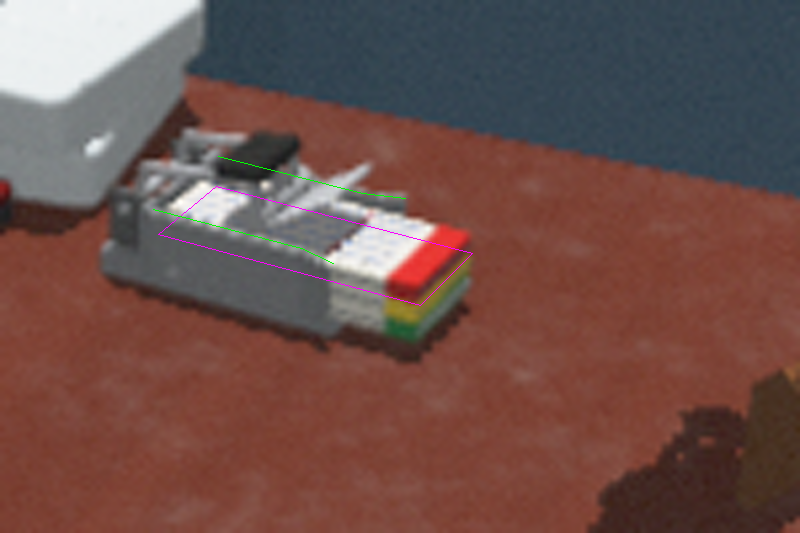

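View pics/scene_f.png

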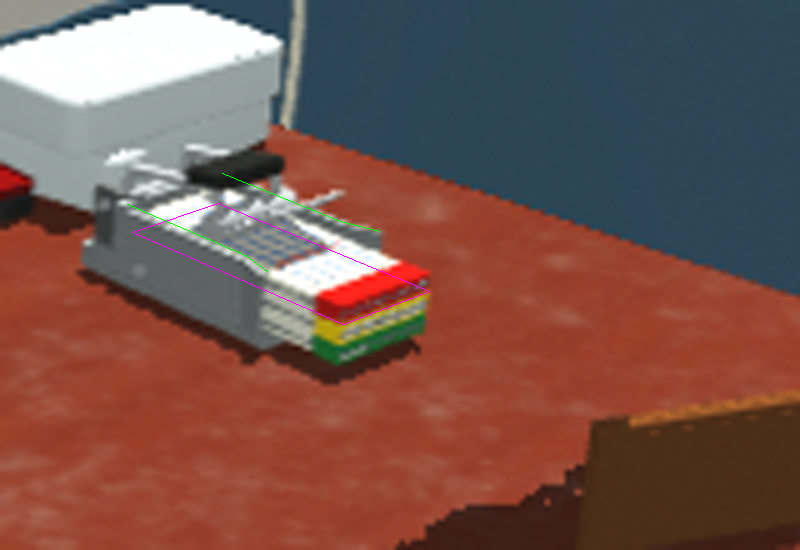

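View pics/sf.png

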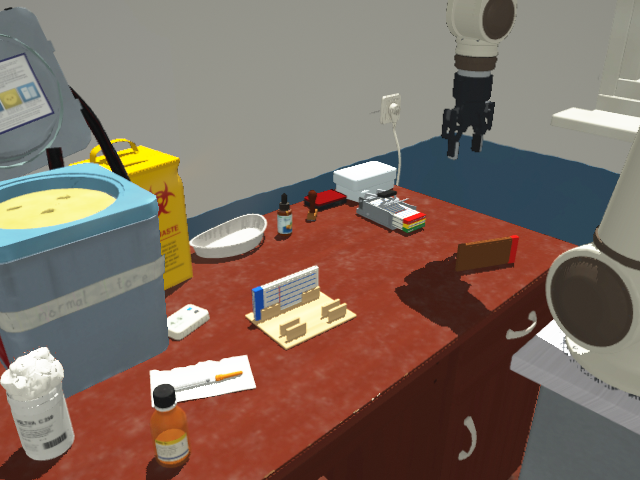

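View pics/wf.png

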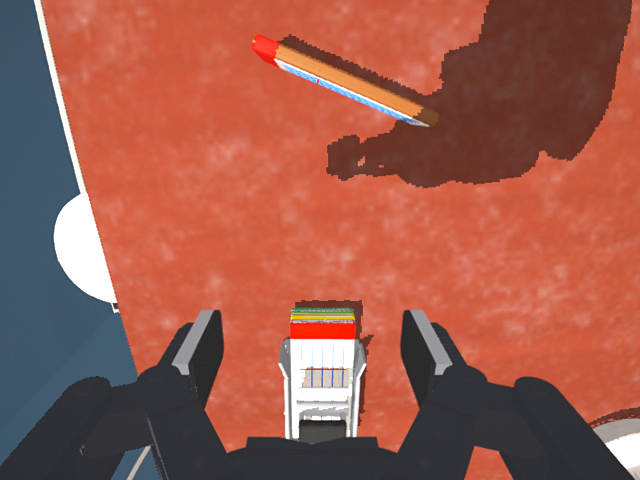

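Run:
```python
from h import *
o=get_obs();T=wT(o);f=lambda u,v,x0,y0,s:((u+.5)/s-.5+x0,(v+.5)/s-.5+y0)
c,s=np.cos(np.radians(-4.8)),np.sin(np.radians(-4.8))
H=lambda p:[(c*(p[0]-.6355)+s*(p[1]+.116)).round(4),(-s*(p[0]-.6355)+c*(p[1]+.116)).round(4)]
k=800/150
for p in((387,287),(470,238)):print('side tail corner in holder',H(onz('side',f(*p,290,140,k),.035)))
k=5
for p in((318,295),(430,270)):print('scene',H(onz('scene',f(*p,340,160,k),.035)))
print(o['time'],job_done())
```

```text
side tail corner in holder [np.float64(-0.0774), np.float64(0.0383)]
side tail corner in holder [np.float64(-0.0906), np.float64(-0.0259)]
scene [np.float64(-0.0758), np.float64(0.0315)]
scene [np.float64(-0.0891), np.float64(-0.0314)]
the job is handed in; nothing more can be done
19.725 None
```

The red-tab case is in the holder, home against the back stop on top of the two filed cases. It lies ruled face up with the red tab out of the front. I handed the job in at 19.7 s.

**What I did:** I lifted the red-tab case out of the near rack slot and stood it on the free desk. I let go and toppled it with closed fingers, and the picture showed it flat, ruled face up and free. I then gripped it across its width at the tab end, turned it 85° and slid it level along the pile under the arm.

**Contact with the stop:** The push force rose from about 1 N to 10 N at x = 0.562 m. I had predicted 0.5613 m for the fully home position. I then eased back 1.5 mm, let go and moved clear.

**Last checks:**
- The pictures show the red tab in line with the yellow and green tabs and the arm raised and resting on the case. The blue-tab case is still in its slot, and the dropper, stamp and logger are where they were.
- A final corner check on the tab's rear edge agreed only in part. The corners on the holder's right side came out at holder x = -91 and -89 mm, against the expected -90. On the left side they came out at -77 and -76 mm, which doesn't fit a 140 mm case that looks square in the pictures. I think I picked the wrong corner there, but I did not repeat the measurement.
- I could not measure the arm's pressing force on the case directly.

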